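# Line up the master caps on the vision station's gauge rail

### The arm

A 6-joint arm with a two-finger parallel gripper is mounted at the origin on the work surface. World frame = base frame: x ahead of the robot, y to its left, z up, the work surface at z = 0. Lengths are in m, angles in rad, forces in N, time in s.
With the tool pointing down it reaches from about 0.35 to 0.975 m from the base axis. Payload 4.9 kg.
Tool frame: the origin (TCP) lies midway between the tips of the shut fingers; the grasp point (between the pads) lies 19 mm behind it; z points along the fingers, y is the line along which they close (so a half turn about z gives the same grasp; the last joint's range is limited). The gripper opens to 85 mm and grips with 20 to 120 N. Pads are 22 mm wide; open, the fingers measure 114 mm over their backs; the gripper's body (76 mm by 85 mm) begins 54 mm behind the grasp point. The pads swing forward as they close: fully open they stand 13 mm farther back than shut.
Start: joints at [-1.409, 0.053, 1.613, -0, 1.476, -0.119], TCP at [0.173, -0.601, 0.199] pointing down, gripper open.
Joint ranges: [-3.01, 3.01], [-1.01, 2.22], [0.06, 2.58], [-1.02, 4.17], [0.09, 2.62], [-3.14, 3.14]. Speed limits (rad/s): [2.57, 2.57, 3.14, 3.14, 3.14, 3.14].

### API

Orientations are given as a unit quaternion [w, x, y, z].
In Python, from plant import state, grab_frame, job_done, cut_out, place_of gives the robot as it stands.
- The arm moves only by the tool jog_arm, never from a script. Its argument "motion" is text: rows parted by semicolons, each of 7 numbers parted by spaces: the opening in per cent of the stroke, from 0 (shut) to 100 (fully open), then the shift along the tool's x, y, z as a fraction of full scale, then the turn, a rotation vector about the tool's x, y, z as a fraction of full scale. A call has exactly 5 rows; each row is the pose to reach, as a shift and turn from the pose commanded when the call began, along the tool's axes at that moment; what a row does not reach only later rows make up. Full scale, the value 1, is 50 cm for a shift and 1.5 rad for a turn. A row lasts 1/8 s, in which the tool goes at most 62.5 mm and 10.7 degrees, less where a joint would pass 70% of its speed; a pose out of reach is approached as far as the arm can. A call with a number of a shift or a turn outside -1 to 1 is refused whole. A call with a gripper value outside its range is refused whole. The fingers move at their own pace and stop on an object; the grip force is fixed at half the most. Time passes only in rows, so rows that repeat a pose let the fingers close, or fill a call up. It gives the time, the measured TCP pose, the force, the opening and the grip force at its end, in the units of the state.
- state(): the state, without advancing time (a new reading comes with each control period).
- grab_frame(name): name is "scene" or "top" or "wrist"; returns a dict with "color" (400x640x3 uint8, red, green, blue), "range_z" (400x640 float32, m along the optical axis (not along the pixel's ray), 0 where there is no reading), "intrinsics" (3x3 intrinsics, pixels), "world_from_camera" (4x4, takes a point from camera to world coordinates). Camera axes: x right, y up, looking along -z (the intrinsics and any distortion apply to the point x, -y, -z); pixel columns grow to the right and rows downward; lengths in m; the calibration is good to about 2 mm. The wrist camera is an equidistant fisheye: a pixel r from the principal point sees the ray r / f radians off the axis. A picture is of the moment at which its call begins.
- job_done(): hands the job in; it is judged then, once.
Trained networks look in the newest picture that a camera, given by its name, has taken for a name from the list of things; names that differ only in an ending like _2 or _b are one class to them, and where a whole thing is asked for, a point or a joint stands for the part that bears it (a point fixed in the world has none). Each returns a list of dicts, best first, with "p" (0 to 1); they miss things now and then, are a little off and sometimes report something else, mostly with a low value. They report only what shows in the picture. A call takes as long as a camera call.
- cut_out(camera, thing): "pixels" (400x640 bool, what is visible of it).
- place_of(camera, thing): "at" ([x, y, z] in m, in world coordinates, good to about 4 mm: a listed point, or the origin of a listed thing).
The state is a dict: "time": time; "joint_pos": joint angles; "joint_vel": joint speeds; "joint_efforts": joint torques, N m; "tool_pos": TCP position; "tool_rot": TCP orientation; "contact_force": force on the tool from outside, world axes, zero at the start; "ft_torque": the same for the moment, N m; "gripper_width": opening from 0.0 (shut) to 1.0 (fully open); "grasp_force": force on a finger pad.
Only numpy, scipy, OpenCV 4.12 (cv2) and the standard library are available. Lean on these libraries where they do the work, as an engineer would, in place of code of your own. Each camera call takes 0.05 s, during which the arm holds its last target. There are 200 camera calls.

### The job

Set the four red master caps upright on the four round black nests of the grey gauge rail, one centred on each nest, in order of size: the smallest next to the yellow block, then each larger one in turn, the largest at the far end. Leave the black camera lens standing where it is.

Things in the scene. Friction and masses are not known exactly. Their poses are not given: they have to be found in the camera images.
- cap_28_center (a point): Centre (on the axis, half-way up) of the smallest red master cap: a loose upright round plastic cap, straight-sided, 28 mm in diameter and 32 mm tall, its z axis up. It starts standing on the table.
- cap_36_center (a point): Centre (on the axis, half-way up) of the second smallest red master cap: a loose upright round plastic cap, straight-sided, 36 mm in diameter and 38 mm tall, its z axis up. It starts standing on the table.
- cap_44_center (a point): Centre (on the axis, half-way up) of the second largest red master cap: a loose upright round plastic cap, straight-sided, 44 mm in diameter and 44 mm tall, its z axis up. It starts standing on the table.
- cap_52_center (a point): Centre (on the axis, half-way up) of the largest red master cap: a loose upright round plastic cap, straight-sided, 52 mm in diameter and 50 mm tall, its z axis up. It starts standing on the table.
- nest_a: One of four identical fixed round black nests (discs 68 mm in diameter, 5 mm thick, flat on top, with a thin white circle) lying on the grey gauge rail (90 mm wide, 460 mm long, 10 mm thick), in one straight row 90 mm apart; which of the four is where in the row differs each time. Origin at the centre of its underside, 10 mm above the table; caps stand on its top, 15 mm above the table. Its y axis runs along the row.
- nest_b: One of four identical fixed round black nests (discs 68 mm in diameter, 5 mm thick, flat on top, with a thin white circle) lying on the grey gauge rail (90 mm wide, 460 mm long, 10 mm thick), in one straight row 90 mm apart; which of the four is where in the row differs each time. Origin at the centre of its underside, 10 mm above the table; caps stand on its top, 15 mm above the table. Its y axis runs along the row.
- nest_c: One of four identical fixed round black nests (discs 68 mm in diameter, 5 mm thick, flat on top, with a thin white circle) lying on the grey gauge rail (90 mm wide, 460 mm long, 10 mm thick), in one straight row 90 mm apart; which of the four is where in the row differs each time. Origin at the centre of its underside, 10 mm above the table; caps stand on its top, 15 mm above the table. Its y axis runs along the row.
- nest_d: One of four identical fixed round black nests (discs 68 mm in diameter, 5 mm thick, flat on top, with a thin white circle) lying on the grey gauge rail (90 mm wide, 460 mm long, 10 mm thick), in one straight row 90 mm apart; which of the four is where in the row differs each time. Origin at the centre of its underside, 10 mm above the table; caps stand on its top, 15 mm above the table. Its y axis runs along the row.
- datum: Fixed yellow datum block (70 mm across the rail, 22 mm along it, 22 mm tall) on one end of the grey rail, in line with the nests, 70 mm from the centre of the nearest nest. It marks the small end of the row; a grey block of the same shape marks the other end. Origin at the centre of its underside, 10 mm above the table; its y axis runs along the row.
- lens_center (a point): Bystander, to be left alone: centre (half-way up) of a loose black camera lens standing on the table to one side of the caps and the rail, 49 mm in diameter, 52 mm tall. A steel chuck 64 mm in diameter and 65 mm tall stands in the like place on the other side, and a screwdriver lies beyond the rail; neither is in the way.

How it is judged:
At the end, for the whole second after the job is handed in: Each red cap stands upright (within 0.1 rad) and at rest on a nest, its centre within 12 mm of the nest's centre; counted from the yellow block the caps are in order of size: 28, 36, 44, 52 mm ((horizontal distance between cap_28_center and nest_a below 0.012 m or horizontal distance between cap_28_center and nest_b below 0.012 m or horizontal distance between cap_28_center and nest_c below 0.012 m or horizontal distance between cap_28_center and nest_d below 0.012 m) and horizontal distance between cap_28_center and datum between 0.04 and 0.1 m and height (world z) of cap_28_center between 0.027 and 0.035 m and angle between each of cap_28_center, cap_36_center, cap_44_center, cap_52_center's own z axis and vertical below 0.1 rad and linear speed of each of cap_28, cap_36, cap_44, cap_52 below 0.02 m/s and (horizontal distance between cap_36_center and nest_a below 0.012 m or horizontal distance between cap_36_center and nest_b below 0.012 m or horizontal distance between cap_36_center and nest_c below 0.012 m or horizontal distance between cap_36_center and nest_d below 0.012 m) and horizontal distance between cap_36_center and datum between 0.13 and 0.19 m and height (world z) of cap_36_center between 0.03 and 0.038 m and (horizontal distance between cap_44_center and nest_a below 0.012 m or horizontal distance between cap_44_center and nest_b below 0.012 m or horizontal distance between cap_44_center and nest_c below 0.012 m or horizontal distance between cap_44_center and nest_d below 0.012 m) and horizontal distance between cap_44_center and datum between 0.22 and 0.28 m and height (world z) of cap_44_center between 0.033 and 0.041 m and (horizontal distance between cap_52_center and nest_a below 0.012 m or horizontal distance between cap_52_center and nest_b below 0.012 m or horizontal distance between cap_52_center and nest_c below 0.012 m or horizontal distance between cap_52_center and nest_d below 0.012 m) and horizontal distance between cap_52_center and datum between 0.31 and 0.37 m and height (world z) of cap_52_center between 0.036 and 0.044 m); the robot touches nothing.
It fails at once if the camera lens is displaced by more than 30 mm (distance of lens_center from where it was at the start of the episode above 0.03 m).
It also fails if it takes over 96 s, if anything falls off the work surface, if the arm or the gripper's body presses on something with over 40 N, if the wrist force passes 120 N, or if a joint passes its speed limit or range.

## Working session

There is one attempt and no reset: what is moved stays moved. The work goes in short steps, Python scripts to look and compute and a tool call to move; the robot and the scene stay as the last step left them, time stands still between calls to the robot, and variables do not carry over. Pictures are saved under pics/ and viewed, at most 14 in all, crops included, and the job is handed in when it is done.

Besides the shell and the picture viewer there is one more tool, called by a JSON object that holds its "fn" and its "kwargs", one argument or row to a line. jog_arm: Moves the arm, as the interface text tells. Shift numbers are shares of 50 cm and turn numbers shares of 1.5 rad, none past 1 either way. Its arguments: {"type":"object","properties":{"motion":{"type":"string"}},"required":["motion"]}

```bash
mkdir -p pics
python3 - <<'E'
from plant import *
import cv2,numpy as np
s=state();print(s['time'],s['tool_pos'],s['tool_rot'],s['gripper_width'])
for c in('top','scene'):
    f=grab_frame(c);cv2.imwrite(f'pics/{c}0.png',f['color'][...,::-1])
    for t in('cap_28_center','cap_36_center','cap_44_center','cap_52_center','nest_a','datum','lens_center'):
        print(c,t,[(round(d['p'],2),np.round(d['at'],3).tolist()) for d in place_of(c,t)[:5]])
E
```

```text
0.0 [ 0.17309792 -0.59983824  0.19797092] [-1.01904582e-03  9.90157905e-01  1.39951004e-01 -1.60804492e-05] 0.9998406458312719
top cap_28_center [(0.59, [0.5, -0.053, 0.014])]
top cap_36_center [(0.61, [0.456, 0.053, 0.021])]
top cap_44_center [(0.82, [0.474, 0.244, 0.025]), (0.2, [0.656, 0.072, 0.012])]
top cap_52_center [(0.66, [0.496, -0.234, 0.024])]
top nest_a [(0.73, [0.648, -0.104, 0.01]), (0.7, [0.655, 0.074, 0.012]), (0.68, [0.655, -0.018, 0.009]), (0.61, [0.657, 0.163, 0.009])]
top datum [(0.83, [0.654, 0.236, 0.01]), (0.7, [0.484, -0.388, 0.027])]
top lens_center [(0.93, [0.485, -0.387, 0.027])]
scene cap_28_center [(0.58, [0.5, -0.048, 0.021]), (0.47, [0.65, -0.103, 0.012])]
scene cap_36_center [(0.51, [0.455, 0.053, 0.02])]
scene cap_44_center [(0.79, [0.469, 0.241, 0.02])]
scene cap_52_center [(0.91, [0.497, -0.238, 0.025])]
scene nest_a [(0.97, [0.658, -0.018, 0.014]), (0.91, [0.658, 0.078, 0.011]), (0.76, [0.657, 0.168, 0.006]), (0.59, [0.651, -0.103, 0.01])]
scene datum [(0.64, [0.658, 0.233, 0.008])]
scene lens_center [(0.56, [0.485, -0.385, 0.024])]
```

View pics/top0.png

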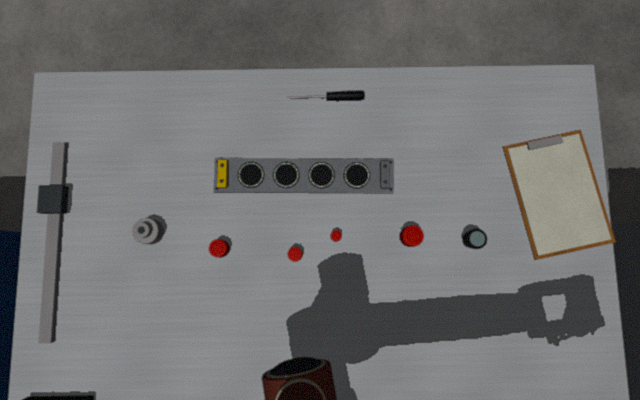

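```bash
cat > h.py <<'E'
from plant import *
import cv2,numpy as np
from scipy.spatial.transform import Rotation as R
def pts(f):
    K=f['intrinsics'];d=f['range_z'];v,u=np.mgrid[:400,:640]
    P=np.stack([(u-K[0,2])/K[0,0]*d,-(v-K[1,2])/K[1,1]*d,-d],-1)
    T=f['world_from_camera'];return P@T[:3,:3].T+T[:3,3]
def fine(cam='top'):
    f=grab_frame(cam);P=pts(f);c=f['color'].astype(int);ok=f['range_z']>0
    red=(c[...,0]>90)&(c[...,0]>2*c[...,1])&(c[...,0]>2*c[...,2])&ok
    n,l,st,_=cv2.connectedComponentsWithStats(red.astype('u1'))
    for i in range(1,n):
        if st[i,4]<40: continue
        p=P[l==i];zt=np.percentile(p[:,2],90);q=p[p[:,2]>zt-.006]
        (x,y),r=cv2.minEnclosingCircle(q[:,:2].astype('f4'))
        print('red',st[i,:5].tolist(),'ztop %.3f'%zt,'mean',q[:,:2].mean(0).round(4),'circ',round(x,4),round(y,4),'d %.4f'%(2*r))
    return f,P
def toolmove(target,yaw_ref=None):
    s=state();q=s['tool_rot'];r=R.from_quat([q[1],q[2],q[3],q[0]])
    return r.inv().apply(np.array(target)-s['tool_pos'])/.5
E
python3 - <<'E'
from h import *
f,P=fine()
for d in cut_out('top','nest_a')[:4]:
    q=P[d['pixels']&(f['range_z']>0)];q=q[abs(q[:,2]-.015)<.006]
    (x,y),r=cv2.minEnclosingCircle(q[:,:2].astype('f4'));print('nest',q.mean(0).round(4),round(x,4),round(y,4),2*r)
E
```

```text
red [403, 225, 20, 21, 337] ztop 0.053 mean [ 0.4952 -0.2344] circ 0.4956 -0.2338 d 0.0507
red [331, 230, 10, 11, 91] ztop 0.035 mean [ 0.4989 -0.0498] circ 0.499 -0.0495 d 0.0265
red [209, 239, 18, 18, 235] ztop 0.047 mean [0.4713 0.2385] circ 0.4717 0.2385 d 0.0424
red [288, 247, 14, 14, 157] ztop 0.041 mean [0.455  0.0523] circ 0.4552 0.0518 d 0.0340
nest [0.6559 0.0747 0.0157] 0.6558 0.0746 0.06641273945569992
nest [ 0.6527 -0.1043  0.0155] 0.6531 -0.1044 0.06746833026409149
nest [ 0.6543 -0.0151  0.0154] 0.6547 -0.0157 0.06777418404817581
nest [0.658  0.1647 0.0154] 0.6588 0.1645 0.07146359235048294
```

The top view shows the yellow block at (221,174) with nests at columns 250, 286, 321 and 357. The caps are 44 (219,248), 36 (295,254), 28 (336,235) and 52 (412,235), and the lens is at (475,238). I'll turn the fingers along world x and start with cap 52.

{"fn": "jog_arm", "kwargs": {
  "motion": "100 0.82 -0.52 0.1 0 0 -0.86; 100 0.82 -0.52 0.1 0 0 -0.86; 100 0.82 -0.52 0.1 0 0 -0.86; 100 0.82 -0.52 0.1 0 0 -0.86; 100 0.82 -0.52 0.1 0 0 -0.86"
}}

```text
time: 1.52
tool_pos: [0.3804, -0.3663, 0.1673]
tool_rot: [0.0, 0.818, 0.575, 0.0]
contact_force: [0.6, 0.3, -0.6]
gripper_width: 1.002
grasp_force: 0.0
```

```bash
cat >> h.py <<'E'
def plan(target):
    s=state();q=s['tool_rot'];r=R.from_quat([q[1],q[2],q[3],q[0]])
    goal=R.from_matrix(np.array([[0,1,0],[1,0,0],[0,0,-1.]]))
    print(s['time'],'pos',np.round(s['tool_pos'],4),'shift',np.round(r.inv().apply(np.array(target)-s['tool_pos'])/.5,3),'turn',np.round((r.inv()*goal).as_rotvec()/1.5,3))
E
python3 -c "
from h import *
plan([.4954,-.234,.11])"
```

```text
1.525 pos [ 0.3804 -0.3663  0.1673] shift [0.327 0.126 0.115] turn [ 0.001  0.    -0.231]
```

{"fn": "jog_arm", "kwargs": {
  "motion": "100 0.33 0.126 0.115 0 0 -0.231; 100 0.33 0.126 0.115 0 0 -0.231; 100 0.33 0.126 0.115 0 0 -0.231; 100 0.33 0.126 0.115 0 0 -0.231; 100 0.33 0.126 0.115 0 0 -0.231"
}}

```text
time: 2.15
tool_pos: [0.4955, -0.2348, 0.1099]
tool_rot: [0.0, 0.709, 0.705, -0.0]
contact_force: [-0.7, 0.4, 0.2]
gripper_width: 1.001
grasp_force: 0.0
```

```bash
python3 -c "
from h import *
plan([.4954,-.234,.01])
f=grab_frame('wrist');cv2.imwrite('pics/w1.png',f['color'][...,::-1])
print(place_of('wrist','cap_52_center'),place_of('top','cap_52_center')[:1])"
```

```text
2.15 pos [ 0.4955 -0.2348  0.1099] shift [ 0.002 -0.     0.2  ] turn [-0.     0.    -0.004]
[{'at': [0.4929, -0.2371, 0.0227], 'p': 0.66}] [{'at': [0.4949, -0.2342, 0.0239], 'p': 0.64}]
```

View pics/w1.png

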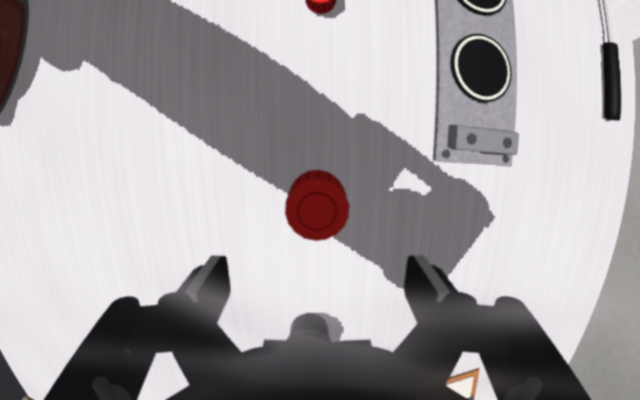

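The wrist view shows cap 52 at (317,205), centred between the fingertips (columns about 215 and 420). I'll go down and close.

{"fn": "jog_arm", "kwargs": {
  "motion": "100 0 0 0.1 0 0 0; 100 0 0 0.2 0 0 0; 100 0 0 0.2 0 0 0; 30 0 0 0.2 0 0 0; 30 0 0 0.2 0 0 0"
}}

```text
time: 2.92
tool_pos: [0.4973, -0.2363, 0.0129]
tool_rot: [0.003, 0.709, 0.705, 0.0]
contact_force: [0.1, -0.1, 1.3]
gripper_width: 0.605
grasp_force: 1.2
```

{"fn": "jog_arm", "kwargs": {
  "motion": "0 0 0 0 0 0 0; 0 0 0 0 0 0 0; 0 0 0 0 0 0 0; 0 0 0 0 0 0 0; 0 0 0 0 0 0 0"
}}

```text
time: 3.55
tool_pos: [0.5071, -0.242, 0.0248]
tool_rot: [0.014, 0.709, 0.705, 0.003]
contact_force: [-1.3, 1.2, 37.3]
gripper_width: 0.208
grasp_force: 56.4
```

```bash
python3 -c "
from h import *
plan([.4954,-.234,.01])
f=grab_frame('wrist');cv2.imwrite('pics/w2.png',f['color'][...,::-1])
print(state()['contact_force'],state()['gripper_width'])
fine()"
```

```text
3.55 pos [ 0.5071 -0.242   0.0248] shift [ 0.016 -0.024  0.029] turn [ 0.016  0.01  -0.004]
[-2.55677605  0.91278806 37.01559504] 0.20751431052011984
red [331, 230, 10, 11, 93] ztop 0.035 mean [ 0.4989 -0.0496] circ 0.4994 -0.0495 d 0.0272
red [209, 239, 18, 18, 241] ztop 0.046 mean [0.4716 0.2379] circ 0.4718 0.2382 d 0.0426
red [288, 247, 14, 14, 159] ztop 0.041 mean [0.455  0.0518] circ 0.4553 0.0517 d 0.0342
```

View pics/w2.png

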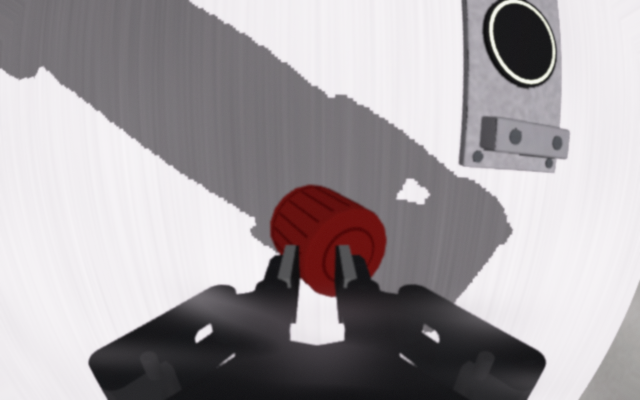

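Cap 52 has been pinched out and tipped: it now leans at (330,240), with its top face at (350,255). I'll measure how the fingers sit relative to it before I release.

```bash
cat >> h.py <<'E'
def wpts(f):
    K=f['intrinsics'];d=f['range_z'];v,u=np.mgrid[:400,:640]
    a=(u-K[0,2])/K[0,0];b=(v-K[1,2])/K[1,1];th=np.hypot(a,b)+1e-9;k=np.tan(np.minimum(th,1.5))/th
    P=np.stack([a*k*d,-b*k*d,-d],-1);T=f['world_from_camera'];return P@T[:3,:3].T+T[:3,3]
E
python3 -c "
from h import *
f=grab_frame('wrist');P=wpts(f);T=f['world_from_camera'];print(T.round(3));print(f['intrinsics'])
for n,(u,v) in dict(lf=(291,262),rf=(345,262),lf2=(291,285),rf2=(350,285),top=(350,250),body=(300,205),body2=(320,190),bl=(280,230),table=(320,320),tip=(288,248)).items(): print(n,P[v,u].round(4))
s=state();q=s['tool_rot'];r=R.from_quat([q[1],q[2],q[3],q[0]]);print(s['tool_pos'],r.as_matrix().round(3))
# project TCP
Kc=f['intrinsics']
p=T[:3,:3].T@(s['tool_pos']-T[:3,3]);p=p*[1,-1,-1];th=np.arctan2(np.hypot(p[0],p[1]),p[2]);ph=np.arctan2(p[1],p[0]);print('tcp px',Kc[0,2]+Kc[0,0]*th*np.cos(ph),Kc[1,2]+Kc[1,1]*th*np.sin(ph))
"
```

```text
[[ 1.     0.013 -0.022  0.503]
 [-0.006  0.957  0.29  -0.169]
 [ 0.025 -0.29   0.957  0.198]
 [ 0.     0.     0.     1.   ]]
[[309.70691629   0.         316.81211621]
 [  0.         309.70691629 207.00417266]
 [  0.           0.           1.        ]]
lf [ 0.4941 -0.2299  0.0782]
rf [ 0.5174 -0.2297  0.0794]
lf2 [ 0.4948 -0.2322  0.0936]
rf2 [ 0.517  -0.2287  0.1003]
top [ 0.5229 -0.2355  0.0549]
body [ 0.4973 -0.2161  0.0379]
body2 [ 0.5085 -0.2106  0.0271]
bl [ 0.4859 -0.2303  0.0381]
table [ 0.5093 -0.3235 -0.0014]
tip [ 0.4919 -0.23    0.0631]
[ 0.50710207 -0.24196307  0.02482416] [[ 0.007  1.     0.024]
 [ 1.    -0.006 -0.015]
 [-0.015  0.024 -1.   ]]
tcp px 317.6824871392316 239.5294067234011
```

{"fn": "jog_arm", "kwargs": {
  "motion": "40 0 0 0 0 0 0; 70 0 0 0 0 0 0; 100 0 0 0 0 0 0; 100 0 0 -0.1 0 0 0; 100 0 0 -0.2 0 0 0"
}}

```text
time: 4.32
tool_pos: [0.4959, -0.2349, 0.1127]
tool_rot: [0.001, 0.709, 0.705, 0.0]
contact_force: [1.0, -0.3, -0.4]
gripper_width: 1.001
grasp_force: 0.0
```

```bash
python3 -c "
from h import *
plan([.4954,-.234,.11])
f=grab_frame('wrist');cv2.imwrite('pics/w3.png',f['color'][...,::-1])
P=wpts(f);c=f['color'].astype(int);m=(c[...,0]>60)&(c[...,0]>2*c[...,1]);n,l,st,ce=cv2.connectedComponentsWithStats(m.astype('u1'))
for i in range(1,n):
  if st[i,4]>800: p=P[l==i];print(st[i],ce[i],p.min(0),p.max(0),p.mean(0))
fine();fine('scene')"
```

```text
4.325 pos [ 0.4959 -0.2349  0.1127] shift [ 0.002 -0.001  0.005] turn [ 0.001  0.001 -0.004]
[ 277  179   62   68 3279] [308.15035072 213.08783166] [ 0.46301805 -0.26647585  0.00676096] [ 0.51262375 -0.16410572  0.28699174] [ 0.48840547 -0.23812266  0.04784568]
red [331, 230, 10, 11, 92] ztop 0.035 mean [ 0.4991 -0.0495] circ 0.4993 -0.0496 d 0.0270
red [209, 239, 18, 18, 243] ztop 0.047 mean [0.4715 0.2379] circ 0.472 0.2386 d 0.0427
red [288, 247, 14, 14, 159] ztop 0.041 mean [0.4552 0.0518] circ 0.4556 0.0522 d 0.0339
red [494, 1, 27, 10, 55] ztop 0.091 mean [0.0314 1.3927] circ 0.0293 1.3983 d 0.1856
red [518, 11, 32, 12, 74] ztop 0.090 mean [0.1705 1.4085] circ 0.173 1.4091 d 0.2111
red [494, 15, 23, 12, 47] ztop 0.070 mean [0.1002 1.3001] circ 0.1031 1.3083 d 0.1336
red [366, 148, 13, 9, 94] ztop 0.045 mean [0.474  0.2383] circ 0.4736 0.239 d 0.0433
red [315, 169, 11, 8, 71] ztop 0.039 mean [0.4584 0.0515] circ 0.4563 0.0511 d 0.0349
red [295, 193, 9, 7, 49] ztop 0.033 mean [ 0.5017 -0.0503] circ 0.5004 -0.0511 d 0.0293
```

View pics/w3.png

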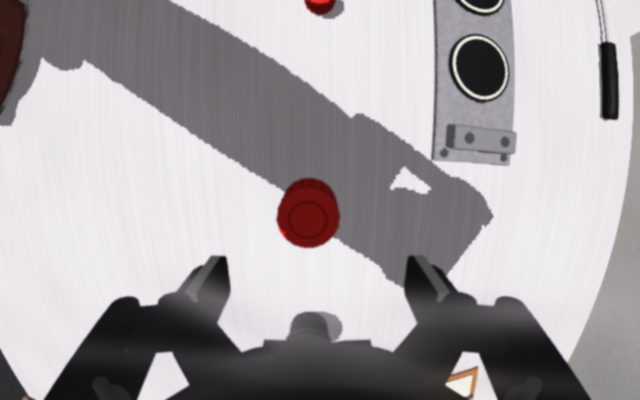

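Cap 52 is back upright at (308,213), a few mm from where it was. I'll remeasure it and then grip lower and in stages.

```bash
cat >> h.py <<'E'
def wcap(h,base=0.):
    f=grab_frame('wrist');P=wpts(f);c=f['color'].astype(int);z=P[...,2]-base
    m=(c[...,0]>50)&(c[...,0]>2*c[...,1])&(f['range_z']>0)&(abs(z-h)<.006)
    n,l,st,ce=cv2.connectedComponentsWithStats(m.astype('u1'))
    for i in range(1,n):
        if st[i,4]>200:
            q=P[l==i];(x,y),r=cv2.minEnclosingCircle(q[:,:2].astype('f4'));print('wcap',ce[i].round(),'mean',q.mean(0).round(4),'circ',round(x,4),round(y,4),round(2*r,4))
E
python3 -c "
from h import *
wcap(.05)
plan([.49,-.239,.11]);print(place_of('wrist','cap_52_center'))"
```

```text
wcap [304. 213.] mean [ 0.4881 -0.2408  0.0498] circ 0.4876 -0.2418 0.0514
4.525 pos [ 0.4971 -0.2358  0.1132] shift [-0.007 -0.014  0.006] turn [ 0.004  0.002 -0.004]
[{'at': [0.4874, -0.2464, 0.0241], 'p': 0.61}]
```

{"fn": "jog_arm", "kwargs": {
  "motion": "100 -0.011 -0.016 0.11 0 0 0; 100 -0.011 -0.016 0.218 0 0 0; 100 -0.011 -0.016 0.218 0 0 0; 75 -0.011 -0.016 0.218 0 0 0; 66 -0.011 -0.016 0.218 0 0 0"
}}

```text
time: 5.2
tool_pos: [0.4894, -0.2414, 0.0036]
tool_rot: [0.002, 0.709, 0.705, 0.0]
contact_force: [-0.3, -0.1, 1.1]
gripper_width: 0.658
grasp_force: 0.0
```

{"fn": "jog_arm", "kwargs": {
  "motion": "62 0 0 0 0 0 0; 58 0 0 0 0 0 0; 56 0 0 0 0 0 0; 56 0 0 0 0 0 0; 56 0 0 0 0 0 0"
}}

```text
time: 5.82
tool_pos: [0.4889, -0.2412, 0.0034]
tool_rot: [0.002, 0.709, 0.705, 0.0]
contact_force: [-1.4, 1.4, 6.7]
gripper_width: 0.579
grasp_force: 61.1
```

```bash
python3 -c "
from h import *
plan([.49,-.239,.0]);wcap(.05);s=state();print(s['gripper_width'],s['grasp_force'],s['contact_force'])
f=grab_frame('wrist');cv2.imwrite('pics/w4.png',f['color'][...,::-1])"
```

```text
5.825 pos [ 0.4889 -0.2412  0.0034] shift [0.004 0.002 0.007] turn [ 0.002  0.001 -0.004]
wcap [317. 273.] mean [ 0.4883 -0.2396  0.0498] circ 0.4882 -0.2422 0.0523
0.5846345852998576 61.05651140213013 [-0.74620853  0.06958244  7.09824712]
```

View pics/w4.png

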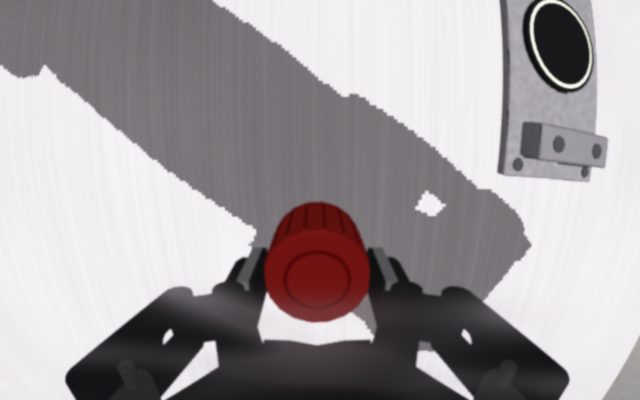

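Cap 52 sits squarely between the pads at (317,265) with 61 N of grip, so the lower grasp works. I'll carry it to the far nest.

{"fn": "jog_arm", "kwargs": {
  "motion": "54 0 0 -0.12 0 0 0; 54 0.09 0.11 -0.16 0 0 0; 54 0.18 0.22 -0.16 0 0 0; 54 0.274 0.329 -0.16 0 0 0; 54 0.274 0.329 -0.16 0 0 0"
}}

```text
time: 6.55
tool_pos: [0.655, -0.1017, 0.0817]
tool_rot: [0.001, 0.708, 0.706, 0.001]
contact_force: [-0.6, 0.6, -1.0]
gripper_width: 0.579
grasp_force: 63.0
```

```bash
python3 -c "
from h import *
plan([.6535,-.1043,.020]);wcap(.13)
f=grab_frame('wrist')
P=wpts(f)
s=state();print(s['gripper_width'],s['grasp_force'],s['contact_force'])
for d in cut_out('wrist','nest_a')[:4]:
    q=P[d['pixels']&(f['range_z']>0)];q=q[abs(q[:,2]-.015)<.008]
    if len(q)>50:
        (x,y),r=cv2.minEnclosingCircle(q[:,:2].astype('f4'));print('nest',round(d['p'],2),q.mean(0).round(4),round(x,4),round(y,4),2*r)
"
```

```text
6.55 pos [ 0.655  -0.1017  0.0817] shift [-0.005 -0.003  0.123] turn [ 0.001  0.    -0.002]
wcap [317. 273.] mean [ 0.6544 -0.1006  0.1281] circ 0.654 -0.103 0.0523
0.5781177479700829 62.95547962188721 [ 0.82250127  0.30910645 -1.10886982]
nest 0.81 [ 0.6541 -0.0151  0.0152] 0.655 -0.0139 0.07053675502538681
nest 0.75 [ 0.6504 -0.0881  0.0151] 0.6521 -0.1028 0.06762335449457169
nest 0.71 [0.6557 0.0572 0.015 ] 0.6557 0.0697 0.06567256897687912
nest 0.7 [0.468  0.048  0.0152] 0.457 0.0528 0.03667469322681427
```

{"fn": "jog_arm", "kwargs": {
  "motion": "54 -0.004 -0.003 0.08 0 0 0; 54 -0.004 -0.003 0.124 0 0 0; 54 -0.004 -0.003 0.124 0 0 0; 62 -0.004 -0.003 0.124 0 0 0; 80 -0.004 -0.003 0.124 0 0 0"
}}

```text
time: 7.32
tool_pos: [0.6514, -0.1065, 0.0193]
tool_rot: [0.0, 0.709, 0.705, 0.0]
contact_force: [0.2, -0.1, 0.3]
gripper_width: 0.802
grasp_force: 0.0
```

{"fn": "jog_arm", "kwargs": {
  "motion": "90 0 0 0 0 0 0; 100 0 0 -0.1 0 0 0; 100 0 0 -0.2 0 0 0; 100 0.05 -0.11 -0.2 0 0 0; 100 0.1 -0.22 -0.2 0 0 0"
}}

```text
time: 7.95
tool_pos: [0.5413, -0.0553, 0.1203]
tool_rot: [0.001, 0.709, 0.705, 0.001]
contact_force: [-0.1, -0.7, 0.8]
gripper_width: 0.999
grasp_force: 0.0
```

```bash
python3 -c "
from h import *
fine();wcap(.032)
plan([.499,-.0497,.11]);print(place_of('wrist','cap_28_center'))"
```

```text
red [209, 239, 18, 18, 238] ztop 0.047 mean [0.4716 0.238 ] circ 0.4716 0.2382 d 0.0429
red [288, 247, 8, 14, 72] ztop 0.495 mean [0.4476 0.0246] circ 0.4482 0.0246 d 0.0185
wcap [229.  86.] mean [0.4582 0.0515 0.0363] circ 0.4558 0.0528 0.0356
wcap [282. 200.] mean [ 0.4997 -0.0478  0.0317] circ 0.4992 -0.0481 0.0279
wcap [433. 242.] mean [ 0.639  -0.0887  0.0322] circ 0.6428 -0.0941 0.0411
8.05 pos [ 0.5347 -0.0526  0.1154] shift [ 0.006 -0.071  0.011] turn [-0.005 -0.001 -0.003]
[{'at': [0.4972, -0.0498, 0.0168], 'p': 0.72}]
```

{"fn": "jog_arm", "kwargs": {
  "motion": "100 0.014 -0.086 0.1 0 0 0; 100 0.014 -0.086 0.1 0 0 0; 100 0.014 -0.086 0.1 0 0 0; 80 0.014 -0.086 0.1 0 0 0; 60 0.014 -0.086 0.1 0 0 0"
}}

```text
time: 8.72
tool_pos: [0.5011, -0.0489, 0.071]
tool_rot: [0.002, 0.709, 0.705, 0.001]
contact_force: [0.0, -0.7, -0.7]
gripper_width: 0.612
grasp_force: 0.0
```

```bash
python3 -c "
from h import *
wcap(.032)
plan([.499,-.0485,.003]);print(place_of('wrist','cap_28_center'))"
```

```text
wcap [251.  79.] mean [0.4573 0.0511 0.0366] circ 0.4554 0.0526 0.0356
wcap [314. 217.] mean [ 0.499  -0.0473  0.0317] circ 0.4989 -0.0482 0.028
wcap [475. 266.] mean [ 0.6349 -0.0925  0.0321] circ 0.6438 -0.1 0.0467
8.775 pos [ 0.5005 -0.0487  0.0704] shift [ 0.001 -0.003  0.135] turn [ 0.002  0.    -0.004]
[{'at': [0.4993, -0.0493, 0.0176], 'p': 0.83}]
```

{"fn": "jog_arm", "kwargs": {
  "motion": "60 0.001 -0.003 0.1 0 0 0; 60 0.001 -0.003 0.139 0 0 0; 60 0.001 -0.003 0.139 0 0 0; 45 0.001 -0.003 0.139 0 0 0; 37 0.001 -0.003 0.139 0 0 0"
}}

```text
time: 9.45
tool_pos: [0.4985, -0.0481, 0.0009]
tool_rot: [0.001, 0.709, 0.705, 0.001]
contact_force: [-0.1, -0.2, -0.1]
gripper_width: 0.371
grasp_force: 0.0
```

{"fn": "jog_arm", "kwargs": {
  "motion": "33 0 0 0 0 0 0; 30 0 0 0 0 0 0; 27 0 0 0 0 0 0; 27 0 0 0 0 0 0; 27 0 0 0 0 0 0"
}}

```text
time: 10.07
tool_pos: [0.4979, -0.0479, -0.0001]
tool_rot: [0.001, 0.709, 0.705, 0.0]
contact_force: [2.1, -0.2, 3.1]
gripper_width: 0.27
grasp_force: 2.0
```

```bash
python3 -c "
from h import *
wcap(.032)
plan([.6585,.1645,.1])"
```

```text
wcap [229.  63.] mean [0.458  0.0509 0.0364] circ 0.4552 0.053 0.0364
wcap [318. 261.] mean [ 0.4976 -0.0469  0.0317] circ 0.4994 -0.0476 0.031
wcap [522. 310.] mean [ 0.6353 -0.0908  0.032 ] circ 0.6417 -0.0958 0.043
10.125 pos [ 4.979e-01 -4.790e-02 -1.000e-04] shift [ 0.427  0.319 -0.2  ] turn [ 0.001  0.    -0.004]
```

{"fn": "jog_arm", "kwargs": {
  "motion": "25 0 0 0 0 0 0; 22 0 0 0 0 0 0; 20 0 0 0 0 0 0; 20 0 0 0 0 0 0; 20 0 0 0 0 0 0"
}}

```text
time: 10.75
tool_pos: [0.498, -0.0479, 0.0001]
tool_rot: [0.001, 0.709, 0.705, 0.0]
contact_force: [1.1, -0.9, 6.1]
gripper_width: 0.197
grasp_force: 3.0
```

```bash
python3 -c "
from h import *
wcap(.032)
f=grab_frame('wrist');cv2.imwrite('pics/w5.png',f['color'][100:400,150:490,::-1])"
```

```text
wcap [229.  63.] mean [0.4582 0.051  0.0364] circ 0.4554 0.0528 0.0362
wcap [317. 260.] mean [ 0.4975 -0.0467  0.0318] circ 0.498 -0.0477 0.0295
wcap [522. 310.] mean [ 0.6349 -0.0913  0.032 ] circ 0.642 -0.0965 0.0438
```

View pics/w5.png

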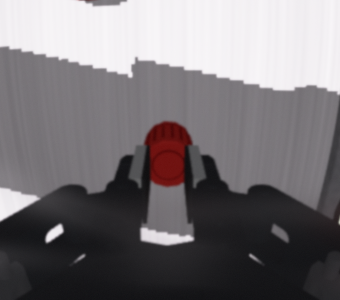

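```bash
python3 -c "
from h import *
f=grab_frame('wrist');P=wpts(f)
for v in range(246,300,6):
  r=P[v,270:370]; print(v,' '.join('%d:%.0f/%.0f/%.0f'%(270+i,*(1000*(r[i]-[.498,-.0479,0]))) for i in range(10,90,5)))
s=state();print(s['grasp_force'],s['contact_force'],s['gripper_width'])
"
```

```text
246 280:-23/-4/-0 285:-20/-4/-0 290:-14/12/37 295:-11/12/38 300:-9/9/31 305:-7/9/31 310:-4/9/32 315:-1/10/32 320:1/9/32 325:4/9/32 330:6/9/32 335:8/11/36 340:11/12/38 345:13/12/38 350:20/-5/-2 355:23/-5/-1
252 280:-23/-8/0 285:-15/12/45 290:-13/12/45 295:-11/12/45 300:-9/6/32 305:-7/6/32 310:-4/6/32 315:-2/6/32 320:1/6/32 325:3/7/34 330:6/6/31 335:8/9/38 340:10/12/45 345:12/12/46 350:20/-9/-1 355:23/-9/-0
258 280:-18/7/42 285:-15/12/52 290:-12/12/51 295:-10/12/51 300:-9/3/32 305:-7/3/33 310:-4/3/33 315:-2/3/32 320:1/3/32 325:4/3/32 330:6/3/32 335:8/6/38 340:10/11/50 345:12/11/50 350:14/11/50 355:17/8/43
264 280:-17/7/48 285:-14/12/57 290:-12/12/57 295:-10/12/58 300:-9/-1/32 305:-7/-0/32 310:-4/-0/33 315:-2/-1/32 320:1/-1/32 325:4/-1/32 330:6/-1/31 335:8/7/47 340:9/12/57 345:11/12/57 350:14/11/56 355:17/7/48
270 280:-16/12/63 285:-14/12/62 290:-12/11/61 295:-9/12/62 300:-9/-5/31 305:-7/-3/33 310:-4/-4/33 315:-2/-4/32 320:1/-4/32 325:4/-4/32 330:6/-4/32 335:8/4/48 340:9/12/63 345:11/12/62 350:13/11/62 355:16/7/54
276 280:-15/12/68 285:-13/12/68 290:-11/12/67 295:-9/12/68 300:-10/-8/31 305:-7/-8/32 310:-4/-8/32 315:-2/-7/32 320:1/-8/32 325:4/-8/32 330:6/-8/32 335:8/2/49 340:8/12/68 345:10/11/67 350:12/12/67 355:14/12/68
282 280:-14/12/73 285:-12/13/74 290:-11/9/68 295:-9/10/69 300:-9/-6/42 305:-7/-11/32 310:-4/-11/32 315:-2/-11/32 320:1/-12/31 325:4/-11/32 330:6/-12/32 335:8/-1/50 340:8/10/69 345:10/10/69 350:12/12/74 355:14/13/75
288 280:-14/13/78 285:-12/13/78 290:-11/7/69 295:-9/7/69 300:-9/-9/42 305:-8/-34/-0 310:-5/-35/-1 315:-2/-34/-0 320:1/-35/-1 325:5/-34/1 330:8/-34/0 335:8/-4/50 340:8/7/69 345:10/8/70 350:11/12/78 355:13/12/78
294 280:-13/13/83 285:-12/13/83 290:-11/8/75 295:-9/4/69 300:-12/-40/-1 305:-9/-39/-1 310:-5/-39/0 315:-2/-39/-0 320:1/-39/-0 325:5/-40/-1 330:8/-39/-1 335:8/-6/52 340:9/4/69 345:10/7/74 350:11/13/83 355:13/13/83
2.9628316685557365 [1.05447631 0.12748915 6.42525192] 0.20177882933695868
```

Cap 28 stands square in the crop at (168,160). The pads splay slightly at about 6° with a light 3 N grip, which is enough for such a light cap without squeezing it out. I'll lift gently.

{"fn": "jog_arm", "kwargs": {
  "motion": "19 0 0 -0.01 0 0 0; 18 0 0 -0.03 0 0 0; 18 0 0 -0.06 0 0 0; 18 0 0 -0.1 0 0 0; 18 0 0 -0.12 0 0 0"
}}

```text
time: 11.52
tool_pos: [0.4979, -0.0479, 0.0612]
tool_rot: [0.001, 0.709, 0.705, 0.001]
contact_force: [-0.6, 0.1, -0.3]
gripper_width: 0.181
grasp_force: 0.0
```

```bash
python3 -c "
from h import *
wcap(.032+.06);wcap(.032)
plan([.6585,.1645,.09])"
```

```text
wcap [252.  78.] mean [0.4571 0.0514 0.0366] circ 0.4556 0.0528 0.0361
wcap [317. 222.] mean [ 0.498  -0.0474  0.0317] circ 0.4979 -0.0482 0.0281
wcap [480. 273.] mean [ 0.634  -0.0947  0.0319] circ 0.6451 -0.1043 0.0505
11.625 pos [ 0.4982 -0.048   0.0611] shift [ 0.427  0.318 -0.057] turn [ 0.002  0.001 -0.004]
```

Cap 28 stayed on the table, still upright. The fingertips may have been bearing on the table, so I'll retry about 5 mm higher.

{"fn": "jog_arm", "kwargs": {
  "motion": "50 0 0 0 0 0 0; 50 0 0 0.05 0 0 0; 50 0 0 0.11 0 0 0; 45 0 0 0.11 0 0 0; 37 0 0 0.11 0 0 0"
}}

```text
time: 12.25
tool_pos: [0.4972, -0.0477, 0.0045]
tool_rot: [-0.0, 0.709, 0.705, 0.0]
contact_force: [-0.3, 0.7, -0.0]
gripper_width: 0.373
grasp_force: 0.0
```

{"fn": "jog_arm", "kwargs": {
  "motion": "33 0 0 0 0 0 0; 29 0 0 0 0 0 0; 26 0 0 0 0 0 0; 26 0 0 0 0 0 0; 26 0 0 0 0 0 0"
}}

```text
time: 12.88
tool_pos: [0.497, -0.0477, 0.0042]
tool_rot: [-0.0, 0.709, 0.705, -0.0]
contact_force: [-0.0, 0.1, -0.0]
gripper_width: 0.265
grasp_force: 0.0
```

```bash
cat >> h.py <<'E'
def pads():
    s=state();p0=s['tool_pos'];f=grab_frame('wrist');P=wpts(f)-p0;c=f['color'].astype(int)
    g=(c.max(2)<150)&(abs(P[...,1])<14)&(abs(P[...,0])<45)&(c[...,0]<1.5*c[...,1]+5)&(f['range_z']>0)
    for h in range(0,75,8):
        m=g&(abs(P[...,2]-h/1000)<.004);x=P[...,0][m]*1000
        if len(x)>3 and h+p0[2]*1000>8: print('h',h,'L',x[x<0].max().round(1) if (x<0).any() else '','R',x[x>0].min().round(1) if (x>0).any() else '')
    print(s['gripper_width'],s['grasp_force'],s['contact_force'].round(1),p0.round(4))
E
python3 -c "
from h import *
pads();wcap(.032)"
```

```text
h 8 L -13.0 R 14.2
h 16 L -12.5 R 14.1
h 24 L -4.3 R 6.5
h 32 L -6.9 R 14.3
h 40 L -11.3 R 10.5
h 48 L -11.3 R 10.3
h 56 L -11.3 R 10.3
h 64 L -11.4 R 10.3
h 72 L -11.4 R 10.4
0.26473718875867425 0.0 [-0.   0.1 -0. ] [ 0.497  -0.0477  0.0042]
wcap [233.  64.] mean [0.458  0.0512 0.0364] circ 0.4554 0.0529 0.0361
wcap [318. 258.] mean [ 0.4971 -0.0469  0.0316] circ 0.4981 -0.0481 0.0292
wcap [520. 307.] mean [ 0.6353 -0.0913  0.0319] circ 0.6428 -0.0974 0.0447
```

{"fn": "jog_arm", "kwargs": {
  "motion": "24 0 0 0 0 0 0; 22 0 0 0 0 0 0; 20 0 0 0 0 0 0; 18 0 0 0 0 0 0; 18 0 0 0 0 0 0"
}}

```text
time: 13.6
tool_pos: [0.497, -0.0477, 0.0042]
tool_rot: [-0.0, 0.709, 0.705, 0.0]
contact_force: [0.1, -0.4, -0.3]
gripper_width: 0.179
grasp_force: 0.0
```

```bash
python3 -c "
from h import *
pads();wcap(.032)
f=grab_frame('wrist');cv2.imwrite('pics/w6.png',cv2.resize(f['color'][190:330,240:400,::-1],None,fx=4,fy=4))"
```

```text
h 8 L -12.9 R 13.8
h 16 L -12.6 R 13.8
h 24 L -4.3 R 164.4
h 32 L -8.1 R 7.2
h 40 L -8.1 R 7.1
h 48 L -8.0 R 7.0
h 56 L -7.9 R 7.0
h 64 L -8.0 R 6.9
h 72 L -8.1 R 7.0
0.17862565907327604 0.0 [ 0.1 -0.4 -0.3] [ 0.497  -0.0477  0.0042]
wcap [233.  64.] mean [0.458  0.051  0.0365] circ 0.4552 0.0529 0.0366
wcap [318. 257.] mean [ 0.4969 -0.0464  0.0317] circ 0.4978 -0.0483 0.028
wcap [520. 308.] mean [ 0.635  -0.0917  0.0319] circ 0.6425 -0.098 0.0456
```

View pics/w6.png

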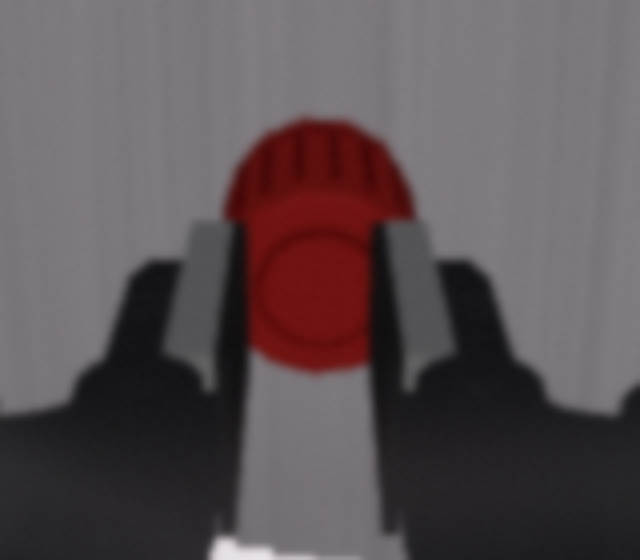

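This close-up explains it. The pads at (235,300) and (390,300) overlap the top of the cap, so the real fingertips sit about 30 mm above the reported TCP. I'll open and go about 22 mm lower, watching the contact force.

{"fn": "jog_arm", "kwargs": {
  "motion": "50 0 0 0 0 0 0; 50 0 0 0 0 0 0; 50 0 0 0.02 0 0 0; 50 0 0 0.04 0 0 0; 50 0 0 0.04 0 0 0"
}}

```text
time: 14.38
tool_pos: [0.4956, -0.0473, -0.0175]
tool_rot: [-0.001, 0.709, 0.705, -0.001]
contact_force: [-0.8, 0.1, -0.4]
gripper_width: 0.5
grasp_force: 0.0
```

{"fn": "jog_arm", "kwargs": {
  "motion": "40 0 0 0 0 0 0; 34 0 0 0 0 0 0; 29 0 0 0 0 0 0; 26 0 0 0 0 0 0; 26 0 0 0 0 0 0"
}}

```text
time: 15.0
tool_pos: [0.4977, -0.0479, -0.0151]
tool_rot: [0.001, 0.709, 0.705, 0.0]
contact_force: [-0.3, -0.6, 4.6]
gripper_width: 0.296
grasp_force: 58.8
```

```bash
python3 -c "
from h import *
pads();wcap(.032)"
```

```text
h 24 L -12.7 R 11.3
h 32 L -13.1 R 12.3
h 40 L -13.0 R 12.1
h 48 L -1.6 R 6.2
h 56 L -13.0 R 12.0
h 64 L -13.1 R 11.9
h 72 L -13.1 R 12.0
0.29638254593949576 58.839322328567505 [-0.3 -0.6  4.6] [ 0.4977 -0.0479 -0.0151]
wcap [220.  58.] mean [0.4583 0.0505 0.0363] circ 0.4551 0.0529 0.0365
wcap [317. 275.] mean [ 0.497  -0.0468  0.0316] circ 0.4971 -0.0483 0.0288
wcap [533. 322.] mean [ 0.6341 -0.0903  0.032 ] circ 0.6382 -0.0929 0.0341
```

{"fn": "jog_arm", "kwargs": {
  "motion": "26 0 0 -0.1 0 0 0; 26 0.1 0.08 -0.18 0 0 0; 26 0.2 0.16 -0.18 0 0 0; 26 0.3 0.24 -0.18 0 0 0; 26 0.4 0.305 -0.18 0 0 0"
}}

```text
time: 15.72
tool_pos: [0.645, 0.1434, 0.0735]
tool_rot: [-0.0, 0.709, 0.705, -0.0]
contact_force: [0.8, -0.6, -0.0]
gripper_width: 0.3
grasp_force: 59.2
```

{"fn": "jog_arm", "kwargs": {
  "motion": "26 0.025 0.017 0 0 0 0; 26 0.025 0.017 0.05 0 0 0; 26 0.025 0.017 0.08 0 0 0; 26 0.025 0.017 0.08 0 0 0; 26 0.025 0.017 0.08 0 0 0"
}}

```text
time: 16.35
tool_pos: [0.653, 0.1539, 0.0347]
tool_rot: [0.0, 0.709, 0.705, 0.0]
contact_force: [1.0, -0.2, -0.0]
gripper_width: 0.299
grasp_force: 59.2
```

```bash
cat >> h.py <<'E'
def nests():
    f=grab_frame('wrist');P=wpts(f)
    for d in cut_out('wrist','nest_a')[:4]:
        q=P[d['pixels']&(f['range_z']>0)];q=q[abs(q[:,2]-.015)<.008]
        if len(q)>50:
            (x,y),r=cv2.minEnclosingCircle(q[:,:2].astype('f4'));print('nest',round(d['p'],2),round(x,4),round(y,4),round(2*r,4))
E
python3 -c "
from h import *
plan([.6585,.1645,.001]);wcap(.032+.05);nests()"
```

```text
16.35 pos [0.653  0.1539 0.0347] shift [0.021 0.011 0.067] turn [ 0.    -0.    -0.004]
wcap [317. 275.] mean [0.6524 0.1548 0.0813] circ 0.652 0.1525 0.0301
nest 0.71 0.6523 0.0765 0.0695
nest 0.65 0.6576 0.164 0.0708
```

{"fn": "jog_arm", "kwargs": {
  "motion": "26 0.022 0.012 0.02 0 0 0; 26 0.022 0.012 0.05 0 0 0; 26 0.022 0.012 0.068 0 0 0; 26 0.022 0.012 0.068 0 0 0; 34 0.022 0.012 0.068 0 0 0"
}}

```text
time: 17.12
tool_pos: [0.6585, 0.1653, -0.0006]
tool_rot: [-0.0, 0.709, 0.705, -0.0]
contact_force: [-0.5, 0.8, -1.2]
gripper_width: 0.345
grasp_force: 0.0
```

{"fn": "jog_arm", "kwargs": {
  "motion": "50 0 0 0 0 0 0; 65 0 0 0 0 0 0; 80 0 0 -0.1 0 0 0; 100 0 0 -0.19 0 0 0; 100 0 0 -0.19 0 0 0"
}}

```text
time: 17.75
tool_pos: [0.6626, 0.1659, 0.1013]
tool_rot: [0.003, 0.709, 0.705, 0.004]
contact_force: [0.8, -0.4, 0.2]
gripper_width: 1.002
grasp_force: 0.0
```

```bash
python3 -c "
from h import *
plan([.456,.0523,.09]);wcap(.047);nests()"
```

```text
17.75 pos [0.6626 0.1659 0.1013] shift [-0.23  -0.412  0.018] turn [ 0.007 -0.001 -0.004]
wcap [102. 132.] mean [0.4743 0.2401 0.0438] circ 0.4731 0.2403 0.0434
wcap [311. 214.] mean [0.658  0.1655 0.0467] circ 0.658 0.1646 0.0291
nest 0.84 0.6575 0.1639 0.0706
nest 0.63 0.656 0.0735 0.0725
```

{"fn": "jog_arm", "kwargs": {
  "motion": "100 -0.055 -0.1 0 0 0 0; 100 -0.11 -0.2 0 0 0 0; 100 -0.17 -0.3 0 0 0 0; 90 -0.226 -0.406 0.05 0 0 0; 70 -0.226 -0.406 0.07 0 0 0"
}}

```text
time: 18.52
tool_pos: [0.4478, 0.0529, 0.0542]
tool_rot: [-0.004, 0.71, 0.704, -0.004]
contact_force: [0.2, 0.4, -0.8]
gripper_width: 0.712
grasp_force: 0.0
```

```bash
python3 -c "
from h import *
wcap(.038);plan([.4555,.0525,-.014]);"
```

```text
wcap [573.  90.] mean [0.6469 0.1623 0.0384] circ 0.655 0.1641 0.0289
wcap [328. 226.] mean [0.4546 0.0553 0.0377] circ 0.4547 0.0546 0.0362
18.575 pos [0.4498 0.0532 0.0547] shift [-0.001  0.013  0.137] turn [-0.006 -0.    -0.005]
```

{"fn": "jog_arm", "kwargs": {
  "motion": "70 0.002 -0.001 0 0 0 0; 70 0.002 -0.001 0.05 0 0 0; 70 0.002 -0.001 0.1 0 0 0; 70 0.002 -0.001 0.143 0 0 0; 60 0.002 -0.001 0.143 0 0 0"
}}

```text
time: 19.2
tool_pos: [0.4549, 0.055, -0.012]
tool_rot: [-0.001, 0.709, 0.705, -0.001]
contact_force: [0.4, -0.7, -0.2]
gripper_width: 0.601
grasp_force: 0.0
```

{"fn": "jog_arm", "kwargs": {
  "motion": "50 0 0 0 0 0 0; 42 0 0 0 0 0 0; 38 0 0 0 0 0 0; 36 0 0 0 0 0 0; 36 0 0 0 0 0 0"
}}

```text
time: 19.82
tool_pos: [0.4565, 0.0547, -0.0094]
tool_rot: [0.001, 0.709, 0.705, 0.001]
contact_force: [-0.9, 1.0, 6.5]
gripper_width: 0.391
grasp_force: 59.1
```

```bash
python3 -c "
from h import *
wcap(.038);plan([.656,.0747,.08]);"
```

```text
wcap [626.  90.] mean [0.6467 0.1624 0.0383] circ 0.6537 0.1635 0.0273
wcap [317. 274.] mean [0.4558 0.056  0.0377] circ 0.4559 0.0543 0.0364
19.875 pos [ 0.4565  0.0547 -0.0094] shift [ 0.042  0.399 -0.177] turn [ 0.002 -0.    -0.004]
```

{"fn": "jog_arm", "kwargs": {
  "motion": "36 0 0 -0.1 0 0 0; 36 0.01 0.1 -0.15 0 0 0; 36 0.02 0.2 -0.15 0 0 0; 36 0.03 0.3 -0.15 0 0 0; 36 0.04 0.399 -0.15 0 0 0"
}}

```text
time: 20.5
tool_pos: [0.6561, 0.0735, 0.0641]
tool_rot: [0.0, 0.709, 0.705, 0.0]
contact_force: [0.5, -0.1, -0.5]
gripper_width: 0.394
grasp_force: 59.9
```

{"fn": "jog_arm", "kwargs": {
  "motion": "36 0 0 0 0 0 0; 36 0 0 0.04 0 0 0; 36 0 0 0.07 0 0 0; 36 0 0 0.07 0 0 0; 36 0 0 0.07 0 0 0"
}}

```text
time: 21.12
tool_pos: [0.6539, 0.0734, 0.0288]
tool_rot: [-0.0, 0.709, 0.705, -0.0]
contact_force: [-0.6, 0.4, -0.3]
gripper_width: 0.394
grasp_force: 60.1
```

```bash
python3 -c "
from h import *
plan([.656,.0747,.006]);wcap(.038+.04);nests()"
```

```text
21.125 pos [0.6539 0.0734 0.0288] shift [0.003 0.004 0.046] turn [-0.    -0.    -0.004]
wcap [317. 275.] mean [0.6534 0.0741 0.0759] circ 0.6531 0.0724 0.0368
nest 0.98 0.6572 0.1654 0.0704
nest 0.83 0.6559 0.0755 0.0683
```

{"fn": "jog_arm", "kwargs": {
  "motion": "36 0.004 0.005 0.02 0 0 0; 36 0.004 0.005 0.035 0 0 0; 36 0.004 0.005 0.046 0 0 0; 36 0.004 0.005 0.046 0 0 0; 44 0.004 0.005 0.046 0 0 0"
}}

```text
time: 21.9
tool_pos: [0.6569, 0.0754, 0.0055]
tool_rot: [0.0, 0.709, 0.705, 0.0]
contact_force: [0.5, 0.4, 0.1]
gripper_width: 0.439
grasp_force: 0.0
```

{"fn": "jog_arm", "kwargs": {
  "motion": "55 0 0 0 0 0 0; 70 0 0 0 0 0 0; 85 0 0 -0.1 0 0 0; 100 0 0 -0.19 0 0 0; 100 0 0 -0.19 0 0 0"
}}

```text
time: 22.52
tool_pos: [0.6606, 0.0754, 0.1068]
tool_rot: [0.004, 0.709, 0.705, 0.004]
contact_force: [0.8, -0.1, 0.9]
gripper_width: 1.0
grasp_force: 0.0
```

```bash
python3 -c "
from h import *
plan([.4725,.239,.09]);wcap(.053);nests()"
```

```text
22.525 pos [0.6606 0.0754 0.1068] shift [ 0.325 -0.379  0.03 ] turn [ 0.007 -0.    -0.004]
wcap [312.  96.] mean [0.6578 0.1648 0.0476] circ 0.6579 0.1645 0.0254
wcap [311. 213.] mean [0.6561 0.0755 0.0528] circ 0.6562 0.0747 0.0369
nest 0.92 0.6575 0.166 0.0705
nest 0.82 0.6536 -0.0172 0.074
nest 0.74 0.6567 0.0755 0.0692
```

{"fn": "jog_arm", "kwargs": {
  "motion": "100 0.08 -0.09 0 0 0 0; 100 0.16 -0.18 0 0 0 0; 100 0.24 -0.27 0 0 0 0; 100 0.327 -0.37 0 0 0 0; 100 0.327 -0.37 0.05 0 0 0"
}}

```text
time: 23.3
tool_pos: [0.4704, 0.2423, 0.0752]
tool_rot: [-0.0, 0.708, 0.707, 0.0]
contact_force: [0.4, -0.8, -0.2]
gripper_width: 0.997
grasp_force: 0.0
```

{"fn": "jog_arm", "kwargs": {
  "motion": "80 0 0 0 0 0 0; 80 0 0 0 0 0 0; 80 0 0 0 0 0 0; 80 0 0 0 0 0 0; 80 0 0 0 0 0 0"
}}

```text
time: 23.92
tool_pos: [0.4733, 0.2398, 0.0761]
tool_rot: [0.0, 0.709, 0.705, 0.0]
contact_force: [-1.0, -0.5, 0.2]
gripper_width: 0.797
grasp_force: 0.0
```

```bash
python3 -c "
from h import *
wcap(.044);plan([.472,.239,-.010]);"
```

```text
wcap [315. 219.] mean [0.4717 0.242  0.0438] circ 0.4715 0.2411 0.0443
wcap [515. 294.] mean [0.6541 0.1673 0.0455] circ 0.6565 0.1654 0.028
23.975 pos [0.4732 0.2398 0.076 ] shift [-0.002 -0.002  0.172] turn [ 0.    -0.    -0.004]
```

{"fn": "jog_arm", "kwargs": {
  "motion": "80 0.001 -0.003 0.06 0 0 0; 80 0.001 -0.003 0.12 0 0 0; 80 0.001 -0.003 0.168 0 0 0; 80 0.001 -0.003 0.168 0 0 0; 66 0.001 -0.003 0.168 0 0 0"
}}

```text
time: 24.6
tool_pos: [0.4722, 0.2408, -0.0073]
tool_rot: [0.0, 0.709, 0.705, 0.001]
contact_force: [-0.8, -0.4, -0.4]
gripper_width: 0.664
grasp_force: 0.0
```

{"fn": "jog_arm", "kwargs": {
  "motion": "57 0 0 0 0 0 0; 51 0 0 0 0 0 0; 47 0 0 0 0 0 0; 45 0 0 0 0 0 0; 45 0 0 0 0 0 0"
}}

```text
time: 25.22
tool_pos: [0.4726, 0.241, -0.0064]
tool_rot: [0.001, 0.709, 0.705, 0.001]
contact_force: [-1.6, -1.2, 5.9]
gripper_width: 0.49
grasp_force: 60.4
```

```bash
python3 -c "
from h import *
wcap(.044);plan([.6545,-.0157,.08]);"
```

```text
wcap [317. 275.] mean [0.472  0.2432 0.0437] circ 0.472 0.2404 0.0457
wcap [565. 347.] mean [0.6528 0.1686 0.0448] circ 0.6562 0.1664 0.0285
25.275 pos [ 0.4726  0.241  -0.0064] shift [-0.511  0.367 -0.172] turn [ 0.002 -0.001 -0.004]
```

{"fn": "jog_arm", "kwargs": {
  "motion": "45 0 0 -0.1 0 0 0; 45 -0.05 0.03 -0.19 0 0 0; 45 -0.15 0.1 -0.19 0 0 0; 45 -0.25 0.18 -0.19 0 0 0; 45 -0.35 0.25 -0.19 0 0 0"
}}

```text
time: 25.9
tool_pos: [0.5964, 0.0633, 0.0873]
tool_rot: [0.0, 0.709, 0.705, 0.001]
contact_force: [0.9, -0.3, -1.2]
gripper_width: 0.488
grasp_force: 61.1
```

{"fn": "jog_arm", "kwargs": {
  "motion": "45 -0.09 0.06 0 0 0 0; 45 -0.162 0.116 0 0 0 0; 45 -0.162 0.116 0.06 0 0 0; 45 -0.162 0.116 0.1 0 0 0; 45 -0.162 0.116 0.1 0 0 0"
}}

```text
time: 26.52
tool_pos: [0.6502, -0.0158, 0.0336]
tool_rot: [-0.002, 0.709, 0.705, -0.002]
contact_force: [-0.3, 0.1, -0.5]
gripper_width: 0.491
grasp_force: 61.2
```

```bash
python3 -c "
from h import *
plan([.6545,-.0157,.009]);wcap(.044+.045);nests()"
```

```text
26.525 pos [ 0.6502 -0.0158  0.0336] shift [0.    0.009 0.049] turn [-0.004 -0.001 -0.004]
wcap [316. 278.] mean [ 0.6496 -0.015   0.084 ] circ 0.6499 -0.0161 0.0439
nest 0.87 0.658 0.1369 0.0371
nest 0.71 0.6522 -0.1038 0.0679
nest 0.59 0.6543 -0.016 0.071
nest 0.59 0.656 0.0756 0.0705
```

{"fn": "jog_arm", "kwargs": {
  "motion": "45 0 0.002 0.01 0 0 0; 45 0 0.002 0.02 0 0 0; 45 0 0.002 0.03 0 0 0; 45 0 0.002 0.03 0 0 0; 45 0 0.002 0.03 0 0 0"
}}

```text
time: 27.3
tool_pos: [0.6538, -0.0166, 0.0216]
tool_rot: [-0.0, 0.709, 0.705, -0.0]
contact_force: [-0.6, 0.7, -0.8]
gripper_width: 0.491
grasp_force: 61.2
```

```bash
python3 -c "
from h import *
plan([.6545,-.0157,.009]);wcap(.044+.027)"
```

```text
27.3 pos [ 0.6538 -0.0166  0.0216] shift [0.002 0.001 0.025] turn [-0.    -0.    -0.004]
wcap [317. 275.] mean [ 0.6532 -0.0143  0.0716] circ 0.6531 -0.017 0.0452
```

{"fn": "jog_arm", "kwargs": {
  "motion": "45 0.002 0.002 0.013 0 0 0; 45 0.002 0.002 0.025 0 0 0; 45 0.002 0.002 0.025 0 0 0; 52 0.002 0.002 0.025 0 0 0; 62 0.002 0.002 0.025 0 0 0"
}}

```text
time: 27.98
tool_pos: [0.6548, -0.0156, 0.0092]
tool_rot: [0.0, 0.709, 0.705, 0.0]
contact_force: [0.7, -0.4, 0.5]
gripper_width: 0.616
grasp_force: 0.0
```

{"fn": "jog_arm", "kwargs": {
  "motion": "75 0 0 0 0 0 0; 85 0 0 -0.05 0 0 0; 100 0 0 -0.15 0 0 0; 100 0 -0.05 -0.25 0 0 0; 100 0 -0.25 -0.3 0 0 0"
}}

```text
time: 28.6
tool_pos: [0.5722, -0.0157, 0.155]
tool_rot: [0.004, 0.709, 0.705, 0.003]
contact_force: [-0.4, 0.1, 1.3]
gripper_width: 0.999
grasp_force: 0.0
```

{"fn": "jog_arm", "kwargs": {
  "motion": "100 0 -0.1 0 0 0 0; 100 0 -0.2 0 0 0 0; 100 0 -0.2 0 0 0 0; 100 0 -0.2 0 0 0 0; 100 0 -0.2 0 0 0 0"
}}

```text
time: 29.22
tool_pos: [0.4704, -0.0146, 0.1499]
tool_rot: [0.0, 0.709, 0.705, 0.0]
contact_force: [0.6, 0.4, 0.6]
gripper_width: 1.0
grasp_force: 0.0
```

```bash
python3 -c "
from h import *
f,P=fine();cv2.imwrite('pics/end.png',f['color'][130:280,130:510,::-1].repeat(2,0).repeat(2,1))
print(place_of('top','lens_center')[:1]);plan([0,0,0])
f=grab_frame('scene');cv2.imwrite('pics/end2.png',f['color'][...,::-1])"
```

```text
red [313, 163, 18, 17, 219] ztop 0.062 mean [ 0.6559 -0.0165] circ 0.654 -0.0166 d 0.0436
red [350, 162, 21, 21, 343] ztop 0.067 mean [ 0.6492 -0.1091] circ 0.6499 -0.1092 d 0.0518
red [278, 165, 15, 14, 160] ztop 0.056 mean [0.6559 0.0733] circ 0.656 0.0735 d 0.0349
red [244, 167, 11, 11, 94] ztop 0.050 mean [0.6577 0.1631] circ 0.6571 0.1628 d 0.0268
[{'at': [0.4864, -0.3856, 0.0252], 'p': 0.57}]
29.325 pos [ 0.4701 -0.0146  0.1496] shift [ 0.024 -0.94   0.299] turn [ 0.     0.    -0.004]
```

View pics/end.png

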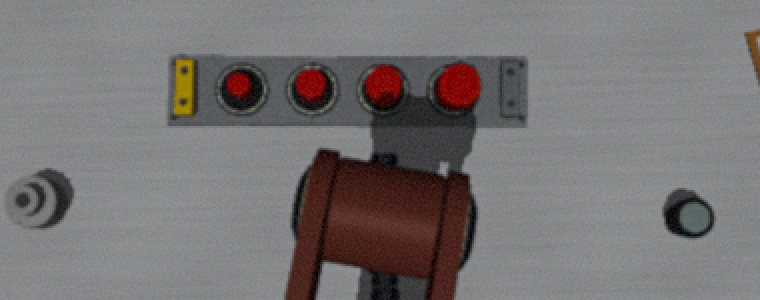

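View pics/end2.png

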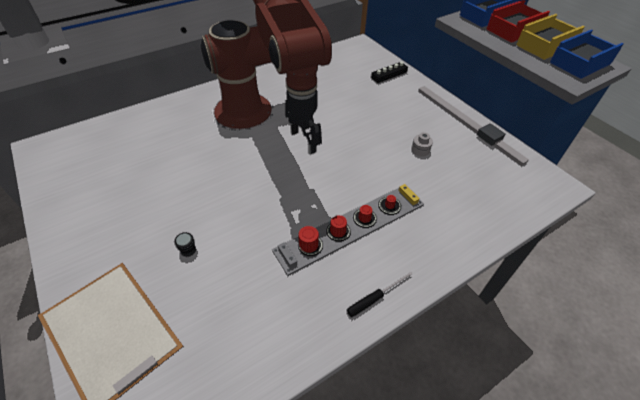

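Both views show all four caps upright in order from the yellow block, at (238,85), (313,84), (384,85) and (459,86) in the crop. The largest is about 6 mm off centre, and the lens has not moved.

```bash
python3 -c "
from plant import *
print(job_done())"
```

```text
the job is handed in; nothing more can be done
None
```

The job is handed in at about 29 s of the 96 s: all four caps stand upright on the nests in order 28, 36, 44, 52 mm from the yellow block (three within about 2 mm of centre, the 52 mm one about 6 mm off), the lens is where it started, and no verdict came back.

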